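# Unclip the filter cover of the torch's air pump and throw away the spent filter

### The arm

A 6-joint arm with a two-finger parallel gripper is mounted at the origin on the work surface. World frame = base frame: x ahead of the robot, y to its left, z up, the work surface at z = 0. Lengths are in m, angles in rad, forces in N, time in s.
With the tool pointing down it reaches from about 0.3 to 0.775 m from the base axis. Payload 14.6 kg.
Tool frame: the origin (TCP) lies midway between the tips of the shut fingers; the grasp point (between the pads) lies 19 mm behind it (ctrl.pinch_z is the distance from the TCP to the grasp point, in m); z points along the fingers, y is the line along which they close (so a half turn about z gives the same grasp; the last joint's range is limited). The gripper opens to 94 mm and grips with 3 to 60 N. Pads are 16 mm wide; open, the fingers measure 119 mm over their backs; the gripper's body (75 mm by 177 mm) begins 78 mm behind the grasp point.
Start: joints at [1.116, 0.3, 1.521, -0, 1.321, -0.067], TCP at [0.208, 0.509, 0.179] pointing down, gripper open.
Joint ranges: [-3.03, 3.03], [-0.79, 2.21], [0.23, 2.52], [-1.04, 4.18], [0, 3.07], [-2.55, 2.55]. Speed limits (rad/s): [2.22, 2.22, 2.57, 3.14, 3.14, 3.14].

### API

Orientations are given as [roll, pitch, yaw] about the fixed x, y, z axes, in that order (R = Rz(yaw) Ry(pitch) Rx(roll)).
In Python, from station import ctrl gives the robot as it stands.
- The arm moves only by the tool jog_arm, never from a script. Its argument "motion" is a list of rows, each a list of 7 numbers: the shift along the tool's x, y, z in m, then the turn, a rotation vector about the tool's x, y, z in rad, then the opening, from -1 (shut) to 1 (fully open). In form: [[tx, ty, tz, rx, ry, rz, gripper], ...]. A call has 1 to 5 rows; each row shifts and turns the commanded pose from where the row before left it, along the tool's axes as they then stand; what a row does not reach is not made up. A row lasts 1/10 s, in which the tool goes at most 50 mm and 8.59 degrees, less where a joint would pass 70% of its speed; a pose out of reach is approached as far as the arm can. A call is refused whole if a number of a shift passes 0.05 or a number of a turn 0.15, either way. A call with a gripper value outside its range is refused whole. The fingers move at their own pace and stop on an object; "squeeze" is the grip in N (left out, the last holds). Time passes only in rows, so rows that do not move let the fingers close. It gives the time, the measured TCP pose, the force, the opening and the grip force at its end, in the units of the state.
- ctrl.get_obs(): the state, without advancing time (a new reading comes with each control period).
- ctrl.camera(name): name is "scene" or "side" or "wrist"; returns the picture (400x640x3 uint8, red, green, blue); there is no depth.
- ctrl.camera_model(name): a dict with "intrinsics" (3x3 intrinsics, pixels), "k1" (the pictures are not rectified: a ray, as slopes to the right and down, at radius r is drawn at 1 + k1 r^2 times it, then the intrinsics apply), "rvec" (rotation vector, rad) and "tvec" (3), from world to camera coordinates, as OpenCV has them. Camera axes: x right, y down, z forward; pixel columns grow to the right and rows downward; lengths in m; the calibration is good to about 2 mm. A picture is of the moment at which its call begins: read the wrist's pose just before it. camera_model takes no time and is no camera call; for the wrist camera it gives the pose at the moment of the call.
- ctrl.hand_in(): hands the job in; it is judged then, once.
The state is a dict: "time_s": time; "qpos": joint angles; "joint_vel": joint speeds; "tau": joint torques, N m; "ee_pos": TCP position; "eef_rot": TCP orientation; "force": force on the tool from outside, world axes, zero at the start; "moment": the same for the moment, N m; "grip_width": finger opening in m; "grip_force": force on a finger pad.
Only numpy, scipy, OpenCV 4.12 (cv2) and the standard library are available. Lean on these libraries where they do the work, as an engineer would, in place of code of your own. Each camera call takes 0.05 s, during which the arm holds its last target. There are 200 camera calls.

### The job

The air pump that feeds the glass-blowing torch needs its spent filter taken out. Squeeze the two snap tabs of the sloping filter cover together to unclip it, lift it off and lay it flat, dome up, inside the shallow steel tray, setting it down rather than dropping it; then pull out the filter by its rib and put it in the deep bin. Leave the jars, tools and other things on the bench where they are.

Things in the scene. Friction and masses are not known exactly. Their poses are not given: they have to be found in the camera images.
- pump_rim (a point): Grey air pump, fixed. On its front (robot's) side a filter housing, an open box 150 x 110 mm whose rim slopes 30 degrees to the front; motor case behind, 150 high. Point: centre of the rim, 112 mm above the bench. Axes of the pump: z vertical, x level from front to motor case, y left. The rim's normal, the way out, is (-0.5, 0, 0.866) in these axes; mouth 120 mm up the slope x 66 mm along y.
- pump_handle (a point): Middle of the pump's level steel carrying handle over the housing, a bar 14 mm thick, 146 long (along y), 24 mm behind (+x) the rim's centre and 160 mm above it; legs at its ends slope down and back to the motor case. It bars a straight-down gripper: come along the rim's normal; withdraw 60 to 90 mm along the normal, then to the front. Axes as the pump's.
- cover_grip (a point): Black plastic cover (130 g), plate 132 x 76 x 4 mm, a dome 72 x 32 mm, 36 high, in its middle and a snap tab on each side of the dome. Point: midway between the tabs, 30 mm above the plate's underside, which lies on the rim. x: along the plate (up the slope while clipped on), y: from tab to tab, z: out. Set down, it stands on hooks and lips 11 mm below the plate: this point is then 41 mm above the surface.
- tab_left (a joint): How far the tab at +y of the cover is pressed inwards: 0 at rest, 0.009 m fully in; a spring of 3 N, rising to 8.4 N, pushes it out. Each tab is an upright plate 26 mm long (x), 5 thick, up to 44 mm above the plate's underside; the two outer faces are 60 mm apart, squeezed 42 mm. The hooks below free the rim when both are in by over 7 mm; hold the tabs squeezed (20 to 40 N) to lift and carry.
- tab_right (a joint): The same for the tab at -y of the cover.
- filter_pull (a point): Spent filter (110 g), under the cover at first: white-framed pleated cartridge 108 x 52 x 35 mm, on top an upright rib 12 mm thick (y), 50 long (x), 48 high, to pull it by. Point: middle of the rib, 5 mm below its top, 78 mm above the underside. x along, y across, z up out of the housing. In place the rib stands 27 mm out of the rim; it slides out freely along the rim's normal, clear after 56 mm.
- tray: Shallow steel tray fixed on the bench, for the cover: 200 (x) x 150 (y) x 22 mm high, walls 5 mm, floor 5 mm thick. Origin: centre of its underside.
- bin: Deep dark steel bin, open on top, fixed on the bench, for the spent filter: 180 (x) x 160 (y) x 95 mm high, walls 4 mm, floor 4 mm. Origin: centre of its underside.
Things that resemble listed ones, but are neither listed nor needed, are in the scene too. Leave any pink look-alike of the tray alone. What is shaped like the bin but purple is not meant.

How it is judged:
On the way, in this order (a step that is already met when the one before it is completed fails the run):
1. both tabs of the cover are squeezed in while it still sits on the housing (value of joint each of tab_left, tab_right above 0.006 m and distance between cover_grip and pump_rim below 0.045 m), for 0.1 s.
2. the cover is off, clear of the housing (distance between cover_grip and pump_rim above 0.11 m), for 0.1 s.
3. the filter is out of the housing (distance between filter_pull and pump_rim above 0.09 m), for 0.1 s.
At the end, for the whole second after the job is handed in: The cover lies inside the tray, dome up and flat on its floor (within 7 degrees, not resting on a wall), with its tabs sprung out again; the filter lies at rest in the bin, anyhow, low down in it (x of cover_grip in the frame of tray between -0.034 and 0.034 m and y of cover_grip in the frame of tray between -0.04 and 0.04 m and height (world z) of cover_grip below 0.054 m and angle between cover_grip's own z axis and vertical below 0.12 rad and value of joint each of tab_left, tab_right below 0.003 m and x of filter_pull in the frame of bin between -0.09 and 0.09 m and y of filter_pull in the frame of bin between -0.08 and 0.08 m and height (world z) of filter_pull below 0.095 m and linear speed of each of cover, filter below 0.02 m/s and angular speed of each of cover, filter below 0.2 rad/s); the robot touches nothing.
It fails at once if the cover is dropped (falling freely from more than about 25 mm) (linear speed of cover above 0.7 m/s and contact force between cover and the fingers below 0.3 N).
It fails at once if a jar, tool or other bystander is pushed more than 30 mm from its place (distance of any of jar_a, jar_b, marver, pick, cup, can, wrench from where it was at the start of the episode above 0.03 m).
It also fails if it takes over 61 s, if anything falls off the work surface, if the arm or the gripper's body presses on something with over 40 N, if the wrist force passes 120 N, or if a joint passes its speed limit or range.

## Working session

There is one attempt and no reset: what is moved stays moved. The work goes in short steps, Python scripts to look and compute and a tool call to move; the robot and the scene stay as the last step left them, time stands still between calls to the robot, and variables do not carry over. Pictures are saved under pics/ and viewed, at most 10 in all, crops included, and the job is handed in when it is done.

Besides the shell and the picture viewer there is one more tool, called after "Emit:" as name([rows], argument=value, ...), one row to a line, values as JSON. jog_arm: Moves the arm, as the interface text tells. Its arguments: {"type":"object","properties":{"motion":{"type":"array"},"squeeze":{"type":"number"}},"required":["motion"]}

```bash
ls; mkdir -p pics
cat > h.py <<'E'
import numpy as np, cv2
from scipy.spatial.transform import Rotation as R
from station import ctrl
E
python3 - <<'E'
from h import *
o=ctrl.get_obs(); print({k:np.round(v,3).tolist() for k,v in o.items()})
ims=[]
for n in ["scene","side"]:
    im=ctrl.camera(n)[:,:,::-1]; cv2.imwrite(f"pics/{n}0.png",im)
    m=ctrl.camera_model(n); print(n,{k:np.round(v,4).tolist() for k,v in m.items()})
E
```

```text
pics
{'time_s': 0.0, 'qpos': [1.116, 0.3, 1.522, -0.0, 1.321, -0.067], 'joint_vel': [-0.0, 0.001, -0.001, 0.0, -0.0, -0.0], 'tau': [-0.0, -53.181, -35.273, 0.071, 0.024, -0.0], 'ee_pos': [0.208, 0.509, 0.179], 'eef_rot': [-3.14, -0.0, 2.754], 'force': [-0.314, -0.105, -0.037], 'moment': [-0.02, 0.011, 0.022], 'grip_force': 0.0, 'grip_width': 0.094}
scene {'intrinsics': [[433.2559, 0.0, 320.4779], [0.0, 433.2559, 196.7076], [0.0, 0.0, 1.0]], 'k1': -0.0479, 'rvec': [1.3905, 2.2844, -0.7846], 'tvec': [0.1691, -0.1663, 1.365]}
side {'intrinsics': [[372.2529, 0.0, 318.7994], [0.0, 372.2529, 201.2805], [0.0, 0.0, 1.0]], 'k1': -0.0186, 'rvec': [2.2081, -0.4923, 0.2631], 'tvec': [-0.3599, 0.2438, 0.9096]}
```

View pics/scene0.png

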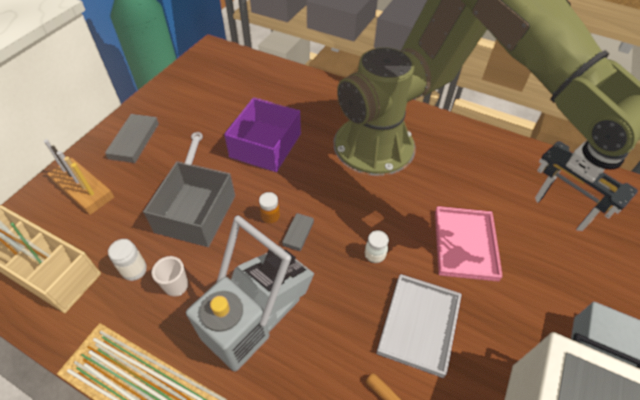

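View pics/side0.png

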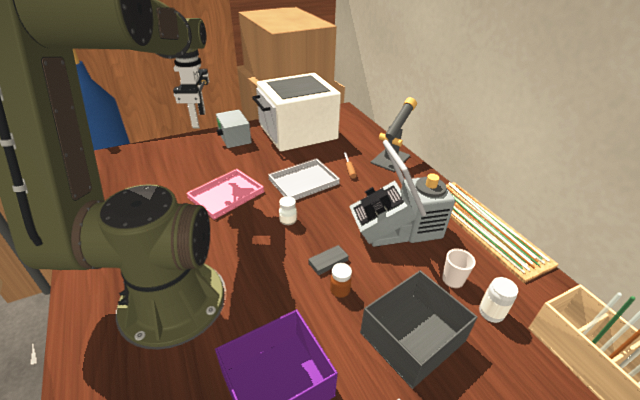

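Scene: pump at about (255,295), steel tray at (420,322), dark bin at (190,203); pink tray and purple bin are decoys. Side view shows the same, with the housing facing the robot. I'll zoom in for corner pixels.

Run:
```python
import cv2
a=cv2.imread("pics/scene0.png")[155:400,140:470]; cv2.imwrite("pics/c1.png",cv2.resize(a,None,fx=2.4,fy=2.4,interpolation=cv2.INTER_CUBIC))
a=cv2.imread("pics/side0.png")[90:260,260:480]; cv2.imwrite("pics/c2.png",cv2.resize(a,None,fx=3.5,fy=3.5,interpolation=cv2.INTER_CUBIC))
```

```text
(no output)
```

View pics/c1.png

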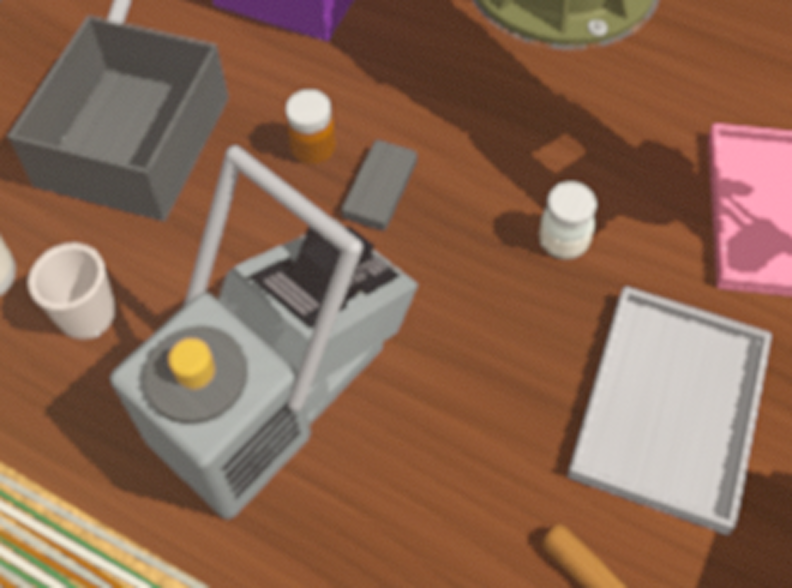

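View pics/c2.png

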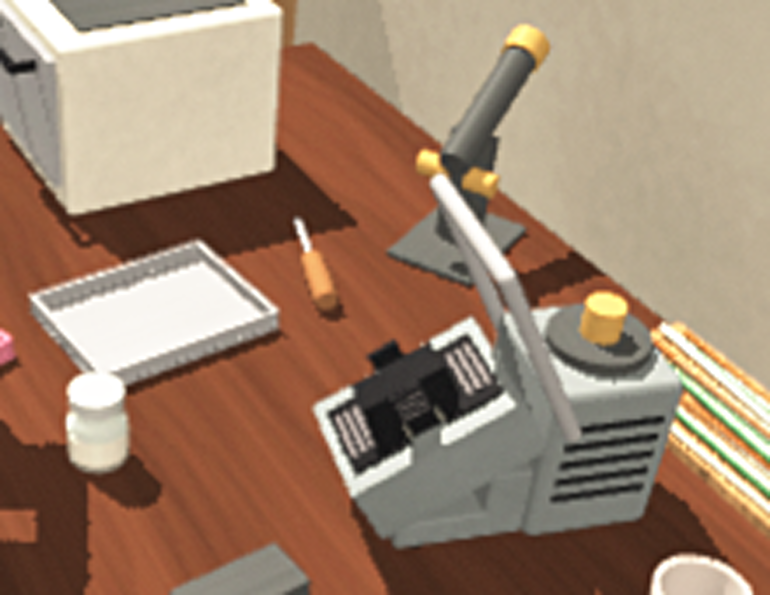

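```bash
cat >> h.py <<'E'
from scipy.optimize import least_squares
def proj(m,P):
    P=np.atleast_2d(P).astype(float)
    return cv2.projectPoints(P,m['rvec'],m['tvec'],np.array(m['intrinsics']),np.array([m['k1'],0,0,0,0.]))[0][:,0]
def place(p,L): # p=x,y,yaw ; L local pts (z from bench)
    c,s=np.cos(p[2]),np.sin(p[2]); L=np.array(L,float)
    return np.c_[p[0]+c*L[:,0]-s*L[:,1],p[1]+s*L[:,0]+c*L[:,1],L[:,2]]
def fit(obs,p0):
    f=lambda p: np.concatenate([(proj(m,place(p,L))-np.array(uv)).ravel() for m,L,uv in obs])
    return least_squares(f,p0,loss='soft_l1',f_scale=1.5)
def pumpL(u,v,n=0): # rim coords -> pump local
    return [u*.866-.5*n, v, .112+.5*u+.866*n]
E
python3 - <<'E'
from h import *
S=ctrl.camera_model("scene");D=ctrl.camera_model("side")
c1=lambda l:[(x/2.4+140-.3,y/2.4+155-.3) for x,y in l]
c2=lambda l:[(x/3.5+260-.36,y/3.5+90-.36) for x,y in l]
def best(mk,x,y):
    r=[fit(mk,[x,y,a]) for a in np.arange(-3,3.1,.5)]
    return min(r,key=lambda q:q.cost)
def box(a,b,z): return [[a/2,b/2,z],[a/2,-b/2,z],[-a/2,-b/2,z],[-a/2,b/2,z]]
def ray(px,z):
    m=S;q=cv2.undistortPoints(np.array([[px]],float),m['intrinsics'],np.array([m['k1'],0,0,0,0.]))[0,0]
    Rm=cv2.Rodrigues(np.array(m['rvec']))[0];c=-Rm.T@m['tvec'];d=Rm.T@[q[0],q[1],1];return c+d*(z-c[2])/d[2]
for n,uv,z in [("bin",c1([(92,18),(217,46),(155,180),(12,135)]),.095),("tray",c1([(625,289),(770,335),(735,522),(572,472)]),.022)]:
    P=np.array([ray(u,z) for u in uv]);print(n,P.round(3).tolist(),"edges",[round(np.linalg.norm(P[i]-P[i-1]),3) for i in range(4)],P.mean(0).round(3))
    L=np.array(box(*((.18,.16) if n=="bin" else (.2,.15)),z))
    for k in range(2):
        for o in (np.roll(L,k,0),np.roll(L[::-1],k,0)):
            r=best([(S,o,uv)],*P.mean(0)[:2]);print(n,r.x.round(3),round(r.cost,2))
H=[[.024,.073,.272],[.024,-.073,.272]]
mk=[(S,H,c1([(235,155),(355,247)])),(D,H,c2([(437,185),(508,275)])),(D,[pumpL(-.075,.055),pumpL(-.075,-.055)],c2([(315,405),(355,478)])),(D,[pumpL(.075,.055)],c2([(475,320)])),(S,[pumpL(-.075,-.055)],c1([(415,285)]))]
r=best(mk,.6,-.1);print("pump",r.x.round(4),r.cost,r.fun.round(1))
for n,m in (("scene",S),("side",D)):
    im=cv2.imread(f"pics/{n}0.png")
    im=cv2.resize(im,None,fx=3,fy=3,interpolation=cv2.INTER_CUBIC)
    for L in ([pumpL(a,b) for a,b in((-.075,-.055),(.075,-.055),(.075,.055),(-.075,.055))],[pumpL(a,b,.004) for a,b in((-.066,-.038),(.066,-.038),(.066,.038),(-.066,.038))],[pumpL(a,b,.044) for a,b in((-.013,-.03),(.013,-.03),(.013,.03),(-.013,.03))],H):
        cv2.polylines(im,[np.int32(proj(m,place(r.x,L))*3+1)],True,(0,0,255) ,1)
    x,y=proj(m,place(r.x,[pumpL(0,0,.05)]))[0]*3; x,y=int(x),int(y)
    globals()['o'+n]=im[y-280:y+280,x-200:x+200]
cv2.imwrite("pics/ov.png",np.hstack([oscene,oside]))
E
```

```text
bin [[0.409, -0.42, 0.095], [0.378, -0.269, 0.095], [0.555, -0.222, 0.095], [0.579, -0.389, 0.095]] edges [np.float64(0.174), np.float64(0.154), np.float64(0.184), np.float64(0.168)] [ 0.48  -0.325  0.095]
bin [ 0.48  -0.324  3.346] 4.95
bin [ 0.422 -0.377 -1.945] 274.05
bin [ 0.483 -0.322  1.694] 23.29
bin [ 0.437 -0.358 -0.306] 256.77
tray [[0.41, 0.238, 0.022], [0.392, 0.385, 0.022], [0.583, 0.408, 0.022], [0.607, 0.261, 0.022]] edges [np.float64(0.199), np.float64(0.148), np.float64(0.193), np.float64(0.149)] [0.498 0.323 0.022]
tray [0.498 0.323 3.267] 2.92
tray [0.47  0.379 0.842] 357.81
tray [ 0.502  0.324 -4.382] 100.23
tray [ 0.396  0.296 -0.774] 407.21
pump [ 0.5848  0.007  -0.2835] 355.0766561074234 [ 54.7  47.6 -47.7 -36.5   1.2  -4.   -0.8   0.1   0.3  -3.2  -2.    0.9
   0.2  -3.  -28.  -22.4]
```

View pics/ov.png

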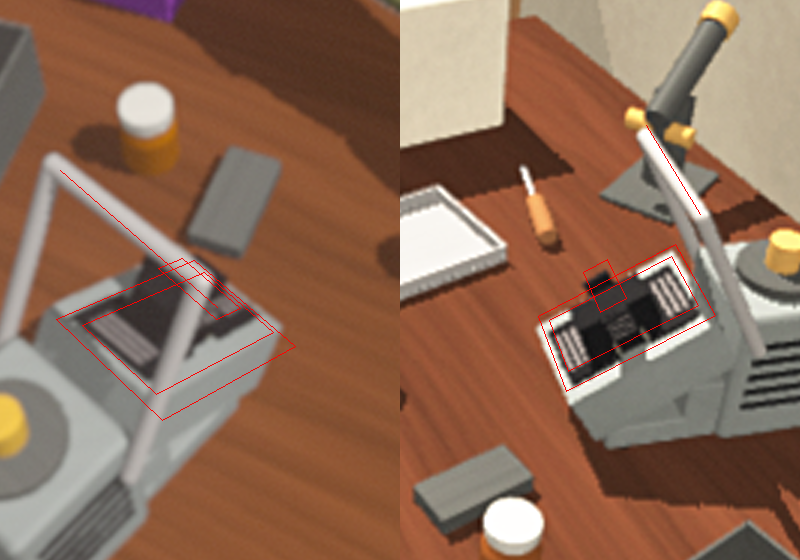

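Run:
```python
from h import *
S=ctrl.camera_model("scene");D=ctrl.camera_model("side")
c1=lambda l:[(x/2.4+140-.3,y/2.4+155-.3) for x,y in l]
c2=lambda l:[(x/3.5+260-.36,y/3.5+90-.36) for x,y in l]
H=[[.024,.073,.272],[.024,-.073,.272]]
mk=[(S,H,c1([(355,247),(235,155)])),(D,H,c2([(437,185),(508,275)])),(D,[pumpL(-.075,.055),pumpL(-.075,-.055)],c2([(315,405),(355,478)])),(D,[pumpL(.075,.055)],c2([(475,320)])),(S,[pumpL(-.075,.055)],c1([(415,285)]))]
r=min([fit(mk,[.6,-.05,a]) for a in np.arange(-3,3.1,.5)],key=lambda q:q.cost);print("pump",r.x.round(4),r.cost,r.fun.round(1))
for n,m in (("scene",S),("side",D)):
    im=cv2.imread(f"pics/{n}0.png")
    im=cv2.resize(im,None,fx=3,fy=3,interpolation=cv2.INTER_CUBIC)
    for L in ([pumpL(a,b) for a,b in((-.075,-.055),(.075,-.055),(.075,.055),(-.075,.055))],[pumpL(a,b,.004) for a,b in((-.066,-.038),(.066,-.038),(.066,.038),(-.066,.038))],[pumpL(a,b,.044) for a,b in((-.013,-.03),(.013,-.03),(.013,.03),(-.013,.03))],H):
        cv2.polylines(im,[np.int32(proj(m,place(r.x,L))*3+1)],True,(0,0,255) ,1)
    x,y=proj(m,place(r.x,[pumpL(0,0,.05)]))[0]*3; x,y=int(x),int(y)
    globals()['o'+n]=im[y-280:y+280,x-200:x+200]
cv2.imwrite("pics/ov2.png",np.hstack([oscene,oside]))
```

```text
pump [ 0.5779 -0.0059 -0.2464] 18.909327822008823 [ 1.8  2.8 -2.  -2.2  0.6 -1.4  1.   3.2 -0.1  0.5 -0.8  5.1 -0.2 -0.5
  1.7  0.4]
```

View pics/ov2.png

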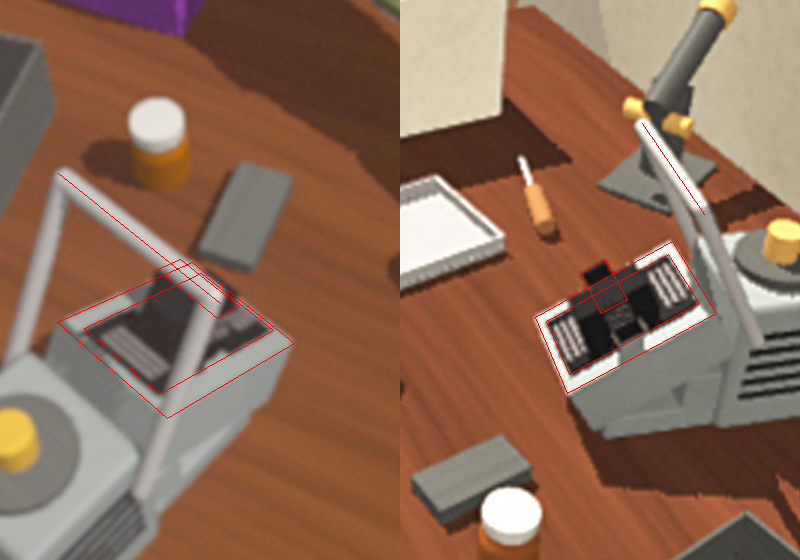

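```bash
cat >> h.py <<'E'
import json
PUMP=np.array([.5779,-.0059,-.2464]); RIM=np.array([PUMP[0],PUMP[1],.112])
px=np.array([np.cos(PUMP[2]),np.sin(PUMP[2]),0]); py=np.array([-px[1],px[0],0]); nn=-.5*px+np.array([0,0,.866]); uu=.866*px+np.array([0,0,.5])
RG=np.c_[np.cross(py,-nn),py,-nn]   # tool on the housing
def pose():
    o=ctrl.get_obs(); return np.array(o['ee_pos']),R.from_euler('xyz',o['eef_rot'])
def plan(way,g,start=None):
    """way: list of (pos,R,steps) TCP; prints rows in calls of 5"""
    p,r=start or pose(); rows=[]
    for tp,tr,n in way:
        p0,r0=p,r; tr=R.from_matrix(tr) if isinstance(tr,np.ndarray) else tr
        dv=(tr*r0.inv()).as_rotvec()
        for k in range(1,n+1):
            gp=p0+(tp-p0)*k/n; gr=R.from_rotvec(dv*k/n)*r0
            d=np.round(r.inv().apply(gp-p),3); w=np.round((r.inv()*gr).as_rotvec(),3)
            rows.append([*d.tolist(),*w.tolist(),g]); p=p+r.apply(d); r=r*R.from_rotvec(w)
    for i in range(0,len(rows),5): print(json.dumps([[float(f"{x:g}")+0. for x in q] for q in rows[i:i+5]]))
    return p,r
E
python3 - <<'E'
from h import *
p,r=pose(); m=ctrl.camera_model("wrist"); Rm=cv2.Rodrigues(np.array(m['rvec']))[0]; c=-Rm.T@m['tvec']
print("cam in tool",r.inv().apply(c-p).round(3),"axis",r.inv().apply(Rm[2]).round(2))
pre=RIM+nn*.13; print(pre,RG.round(3), (R.from_matrix(RG)*r.inv()).magnitude())
plan([(pre,RG,18)],1)
E
```

```text
cam in tool [ 0.074 -0.    -0.204] axis [-0.25 -0.    0.97]
[0.51486321 0.00995443 0.22458   ] [[-0.84   0.244  0.485]
 [ 0.211  0.97  -0.122]
 [-0.5    0.    -0.866]] 0.5420883633522543
[[-0.026, -0.019, -0.003, -0.002, -0.029, -0.008, 1.0], [-0.026, -0.02, -0.001, -0.002, -0.029, -0.007, 1.0], [-0.027, -0.019, -0.001, -0.002, -0.029, -0.008, 1.0], [-0.025, -0.02, -0.001, -0.002, -0.029, -0.008, 1.0], [-0.026, -0.02, 0.001, -0.003, -0.029, -0.007, 1.0]]
[[-0.026, -0.02, 0.001, -0.002, -0.029, -0.008, 1.0], [-0.025, -0.021, 0.001, -0.002, -0.029, -0.008, 1.0], [-0.026, -0.02, 0.003, -0.002, -0.029, -0.007, 1.0], [-0.025, -0.021, 0.003, -0.002, -0.029, -0.008, 1.0], [-0.024, -0.021, 0.004, -0.002, -0.029, -0.008, 1.0]]
[[-0.025, -0.021, 0.004, -0.002, -0.03, -0.007, 1.0], [-0.024, -0.022, 0.005, -0.002, -0.029, -0.008, 1.0], [-0.024, -0.021, 0.006, -0.002, -0.029, -0.008, 1.0], [-0.023, -0.022, 0.006, -0.003, -0.029, -0.007, 1.0], [-0.023, -0.022, 0.008, -0.002, -0.029, -0.008, 1.0]]
[[-0.023, -0.022, 0.007, -0.002, -0.029, -0.008, 1.0], [-0.022, -0.023, 0.008, -0.002, -0.029, -0.007, 1.0], [-0.022, -0.022, 0.009, -0.002, -0.029, -0.008, 1.0]]
```

Emit:
jog_arm([
  [-0.026,-0.019,-0.003,-0.002,-0.029,-0.008,1.0],
  [-0.026,-0.02,-0.001,-0.002,-0.029,-0.007,1.0],
  [-0.027,-0.019,-0.001,-0.002,-0.029,-0.008,1.0],
  [-0.025,-0.02,-0.001,-0.002,-0.029,-0.008,1.0],
  [-0.026,-0.02,0.001,-0.003,-0.029,-0.007,1.0],
])

```text
time_s: 0.6
ee_pos: [0.2935, 0.3695, 0.1915]
eef_rot: [3.134, 0.146, 2.792]
force: [0.7, 0.7, -0.0]
grip_width: 0.0938
grip_force: 0.0
```

Emit:
jog_arm([
  [-0.026,-0.02,0.001,-0.002,-0.029,-0.008,1.0],
  [-0.025,-0.021,0.001,-0.002,-0.029,-0.008,1.0],
  [-0.026,-0.02,0.003,-0.002,-0.029,-0.007,1.0],
  [-0.025,-0.021,0.003,-0.002,-0.029,-0.008,1.0],
  [-0.024,-0.021,0.004,-0.002,-0.029,-0.008,1.0],
])

```text
time_s: 1.1
ee_pos: [0.3789, 0.2308, 0.2042]
eef_rot: [3.132, 0.292, 2.83]
force: [0.8, 0.6, -0.2]
grip_width: 0.0937
grip_force: 0.0
```

Emit:
jog_arm([
  [-0.025,-0.021,0.004,-0.002,-0.03,-0.007,1.0],
  [-0.024,-0.022,0.005,-0.002,-0.029,-0.008,1.0],
  [-0.024,-0.021,0.006,-0.002,-0.029,-0.008,1.0],
  [-0.023,-0.022,0.006,-0.003,-0.029,-0.007,1.0],
  [-0.023,-0.022,0.008,-0.002,-0.029,-0.008,1.0],
])

```text
time_s: 1.6
ee_pos: [0.4643, 0.092, 0.2168]
eef_rot: [3.135, 0.438, 2.87]
force: [0.1, 0.3, 0.9]
grip_width: 0.0936
grip_force: 0.0
```

Emit:
jog_arm([
  [-0.023,-0.022,0.007,-0.002,-0.029,-0.008,1.0],
  [-0.022,-0.023,0.008,-0.002,-0.029,-0.007,1.0],
  [-0.022,-0.022,0.009,-0.002,-0.029,-0.008,1.0],
  [0,0,0,0,0,0,1],
  [0,0,0,0,0,0,1],
])

```text
time_s: 2.1
ee_pos: [0.5145, 0.0099, 0.2246]
eef_rot: [3.14, 0.523, 2.893]
force: [-0.2, 0.8, 0.6]
grip_width: 0.0944
grip_force: 0.0
```

Run:
```python
from h import *
m=ctrl.camera_model("wrist"); im=ctrl.camera("wrist")[:,:,::-1].copy(); cv2.imwrite("pics/w1.png",im)
p,r=pose(); o=ctrl.get_obs(); print(p.round(4),(RIM+nn*.13-p).round(4),(R.from_matrix(RG)*r.inv()).magnitude(),o['time_s'],o['force'],np.round(o['qpos'],2))
for L in ([pumpL(a,b) for a,b in((-.075,-.055),(.075,-.055),(.075,.055),(-.075,.055))],[pumpL(a,b,.004) for a,b in((-.066,-.038),(.066,-.038),(.066,.038),(-.066,.038))],[pumpL(a,b,.044) for a,b in((-.013,-.03),(.013,-.03),(.013,.03),(-.013,.03))]):
    q=proj(m,place(PUMP,L)); print(q.round(0).tolist()); cv2.polylines(im,[np.int32(q)],True,(0,0,255),1)
cv2.imwrite("pics/w1o.png",im)
```

```text
[0.5144 0.0105 0.2248] [ 0.0004 -0.0006 -0.0002] 0.0012489472572324656 2.15 [-0.02550853  0.34688716  0.29201276] [ 0.03 -0.11  1.96 -0.19  0.8  -1.2 ]
[[264.0, 110.0], [270.0, 251.0], [371.0, 251.0], [376.0, 109.0]]
[[282.0, 119.0], [285.0, 245.0], [356.0, 245.0], [359.0, 119.0]]
[[287.0, 181.0], [288.0, 208.0], [353.0, 208.0], [354.0, 181.0]]
```

View pics/w1o.png

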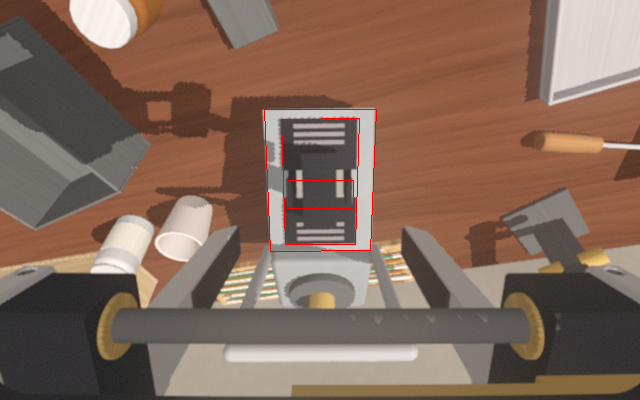

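Emit:
jog_arm([
  [0,0,0.025,0,0,0,1],
  [0,0,0.025,0,0,0,1],
  [0,0,0.025,0,0,0,1],
  [0,0,0.022,0,0,0,1],
  [0,0,0.01,0,0,0,1],
])

```text
time_s: 2.65
ee_pos: [0.5664, -0.0017, 0.1306]
eef_rot: [3.141, 0.521, 2.896]
force: [-0.4, -0.2, -0.5]
grip_width: 0.094
grip_force: 0.0
```

Emit:
jog_arm([
  [0,0,0.01,0,0,0,1],
  [0,0,0.001,0,0,0,1],
  [0,0,0,0,0,0,1],
])

```text
time_s: 2.95
ee_pos: [0.5721, -0.0038, 0.1234]
eef_rot: [3.14, 0.524, 2.895]
force: [0.7, 0.1, -0.0]
grip_width: 0.0939
grip_force: 0.0
```

Emit:
jog_arm([
  [0,0,0,0,0,0,-1],
  [0,0,0,0,0,0,-1],
  [0,0,0,0,0,0,-1],
  [0,0,0,0,0,0,-1],
  [0,0,0,0,0,0,-1],
], squeeze=30)

```text
time_s: 3.45
ee_pos: [0.572, -0.0042, 0.123]
eef_rot: [3.141, 0.524, 2.895]
force: [-3.3, -0.0, 4.4]
grip_width: 0.0575
grip_force: 3.8
```

Emit:
jog_arm([
  [0,0,0,0,0,0,-1],
  [0,0,0,0,0,0,-1],
  [0,0,0,0,0,0,-1],
  [0,0,0,0,0,0,-1],
  [0,0,0,0,0,0,-1],
])

```text
time_s: 3.95
ee_pos: [0.5719, -0.0042, 0.1235]
eef_rot: [3.141, 0.524, 2.895]
force: [-12.2, 0.4, 12.0]
grip_width: 0.0394
grip_force: 30.1
```

Emit:
jog_arm([
  [0,0,-0.003,0,0,0,-1],
  [0,0,-0.005,0,0,0,-1],
  [0,0,-0.007,0,0,0,-1],
])

```text
time_s: 4.25
ee_pos: [0.5644, -0.0022, 0.1357]
eef_rot: [3.141, 0.523, 2.895]
force: [-0.4, 0.7, -2.6]
grip_width: 0.0391
grip_force: 29.9
```

Run:
```python
from h import *
print(ctrl.get_obs()['grip_width'])
a=ctrl.camera("side")[:,:,::-1][110:270,330:480]; b=ctrl.camera("wrist")[:,:,::-1][80:280,220:420]
cv2.imwrite("pics/l1.png",np.hstack([cv2.resize(a,(400,427),interpolation=2),cv2.resize(b,(400,427),interpolation=2)]))
```

```text
0.03914851457548002
```

View pics/l1.png

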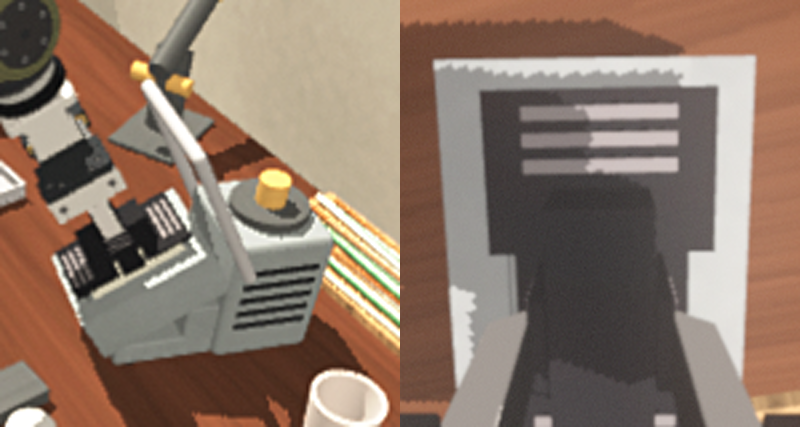

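```bash
cat >> h.py <<'E'
def down(yaw):
    x=-np.array([np.cos(yaw),np.sin(yaw),0]); y=np.array([-np.sin(yaw),np.cos(yaw),0]); return np.c_[x,y,[0,0,-1.]]
TRAY=np.array([.498,.323]); TY=.125; BIN=np.array([.480,-.324]); BY=.204
E
python3 - <<'E'
from h import *
p,r=pose()
a=p+nn*.075; b=a-px*.12; c=np.array([*TRAY,.2]); d=np.array([*TRAY,.06]); e=np.array([*TRAY,.036])
plan([(a,r,5),(b,r,5),(c,down(TY),15),(d,down(TY),6),(e,down(TY),4)],-1)
E
```

```text
[[0.0, 0.0, -0.015, 0.0, 0.0, 0.0, -1.0], [0.0, 0.0, -0.015, 0.0, 0.0, 0.0, -1.0], [0.0, 0.0, -0.015, 0.0, 0.0, 0.0, -1.0], [0.0, 0.0, -0.015, 0.0, 0.0, 0.0, -1.0], [0.0, 0.0, -0.015, 0.0, 0.0, 0.0, -1.0]]
[[0.021, 0.0, -0.012, 0.0, 0.0, 0.0, -1.0], [0.02, 0.0, -0.012, 0.0, 0.0, 0.0, -1.0], [0.021, 0.0, -0.012, 0.0, 0.0, 0.0, -1.0], [0.021, 0.0, -0.012, 0.0, 0.0, 0.0, -1.0], [0.021, 0.0, -0.012, 0.0, 0.0, 0.0, -1.0]]
[[-0.001, 0.02, 0.001, -0.006, 0.035, -0.024, -1.0], [-0.001, 0.02, 0.0, -0.007, 0.034, -0.024, -1.0], [-0.002, 0.02, 0.001, -0.006, 0.035, -0.025, -1.0], [-0.002, 0.02, 0.001, -0.007, 0.034, -0.024, -1.0], [-0.003, 0.019, 0.001, -0.006, 0.035, -0.024, -1.0]]
[[-0.003, 0.02, 0.0, -0.006, 0.035, -0.024, -1.0], [-0.004, 0.02, 0.001, -0.007, 0.034, -0.024, -1.0], [-0.004, 0.019, 0.001, -0.006, 0.035, -0.025, -1.0], [-0.005, 0.019, 0.001, -0.007, 0.034, -0.024, -1.0], [-0.005, 0.02, 0.001, -0.006, 0.035, -0.024, -1.0]]
[[-0.006, 0.019, 0.0, -0.007, 0.035, -0.024, -1.0], [-0.006, 0.019, 0.001, -0.006, 0.034, -0.024, -1.0], [-0.007, 0.019, 0.001, -0.006, 0.035, -0.024, -1.0], [-0.007, 0.018, 0.0, -0.007, 0.034, -0.025, -1.0], [-0.007, 0.019, 0.0, -0.006, 0.035, -0.024, -1.0]]
[[0.0, 0.0, 0.023, 0.0, 0.0, 0.0, -1.0], [0.0, 0.0, 0.024, 0.0, 0.0, 0.0, -1.0], [0.0, 0.0, 0.023, 0.0, 0.0, 0.0, -1.0], [0.0, 0.0, 0.023, 0.0, 0.0, 0.0, -1.0], [0.0, 0.0, 0.024, 0.0, 0.0, 0.0, -1.0]]
[[0.0, 0.0, 0.023, 0.0, 0.0, 0.0, -1.0], [0.0, 0.0, 0.006, 0.0, 0.0, 0.0, -1.0], [0.0, 0.0, 0.006, 0.0, 0.0, 0.0, -1.0], [0.0, 0.0, 0.006, 0.0, 0.0, 0.0, -1.0], [0.0, 0.0, 0.006, 0.0, 0.0, 0.0, -1.0]]
```

Emit:
jog_arm([
  [0,0,-0.015,0,0,0,-1],
  [0,0,-0.015,0,0,0,-1],
  [0,0,-0.015,0,0,0,-1],
  [0,0,-0.015,0,0,0,-1],
  [0,0,-0.015,0,0,0,-1],
])

```text
time_s: 4.85
ee_pos: [0.528, 0.0069, 0.2012]
eef_rot: [3.14, 0.524, 2.895]
force: [-0.8, 0.9, -1.9]
grip_width: 0.0387
grip_force: 29.9
```

Emit:
jog_arm([
  [0.021,0,-0.012,0,0,0,-1],
  [0.02,0,-0.012,0,0,0,-1],
  [0.021,0,-0.012,0,0,0,-1],
  [0.021,0,-0.012,0,0,0,-1],
  [0.021,0,-0.012,0,0,0,-1],
])

```text
time_s: 5.35
ee_pos: [0.411, 0.0362, 0.2006]
eef_rot: [3.14, 0.524, 2.894]
force: [0.3, 0.7, -2.1]
grip_width: 0.0393
grip_force: 29.9
```

Emit:
jog_arm([
  [-0.001,0.02,0.001,-0.006,0.035,-0.024,-1.0],
  [-0.001,0.02,0.0,-0.007,0.034,-0.024,-1.0],
  [-0.002,0.02,0.001,-0.006,0.035,-0.025,-1.0],
  [-0.002,0.02,0.001,-0.007,0.034,-0.024,-1.0],
  [-0.003,0.019,0.001,-0.006,0.035,-0.024,-1.0],
])

```text
time_s: 5.85
ee_pos: [0.4412, 0.1322, 0.1999]
eef_rot: [-3.119, 0.348, 3.027]
force: [-0.1, 0.3, -2.1]
grip_width: 0.0388
grip_force: 29.9
```

Emit:
jog_arm([
  [-0.003,0.02,0.0,-0.006,0.035,-0.024,-1.0],
  [-0.004,0.02,0.001,-0.007,0.034,-0.024,-1.0],
  [-0.004,0.019,0.001,-0.006,0.035,-0.025,-1.0],
  [-0.005,0.019,0.001,-0.007,0.034,-0.024,-1.0],
  [-0.005,0.02,0.001,-0.006,0.035,-0.024,-1.0],
])

```text
time_s: 6.35
ee_pos: [0.4697, 0.2284, 0.1994]
eef_rot: [-3.12, 0.172, -3.135]
force: [0.6, -0.9, -2.0]
grip_width: 0.0389
grip_force: 29.9
```

Emit:
jog_arm([
  [-0.006,0.019,0.0,-0.007,0.035,-0.024,-1.0],
  [-0.006,0.019,0.001,-0.006,0.034,-0.024,-1.0],
  [-0.007,0.019,0.001,-0.006,0.035,-0.024,-1.0],
  [-0.007,0.018,0.0,-0.007,0.034,-0.025,-1.0],
  [-0.007,0.019,0.0,-0.006,0.035,-0.024,-1.0],
])

```text
time_s: 6.85
ee_pos: [0.498, 0.3239, 0.1992]
eef_rot: [3.141, -0.002, -3.016]
force: [-0.1, 0.2, -1.9]
grip_width: 0.0392
grip_force: 29.9
```

Emit:
jog_arm([
  [0,0,0.02,0,0,0,-1],
  [0,0,0.02,0,0,0,-1],
  [0,0,0.02,0,0,0,-1],
  [0,0,0.01,0,0,0,-1],
  [0,0,0,0,0,0,-1],
])

```text
time_s: 7.35
ee_pos: [0.4972, 0.3229, 0.1282]
eef_rot: [-3.141, -0.003, -3.017]
force: [-0.8, -0.2, -1.3]
grip_width: 0.0393
grip_force: 29.9
```

Run:
```python
from h import *
m=ctrl.camera_model("wrist"); b=ctrl.camera("wrist")[:,:,::-1].copy(); s=ctrl.camera("side")[:,:,::-1]; s2=ctrl.camera("scene")[:,:,::-1]
o=ctrl.get_obs(); p,r=pose(); print(p,r.as_matrix()[:,2],o['grip_width'],o['force'],o['time_s'])
def box(a,c,z): return [[a/2,c/2,z],[a/2,-c/2,z],[-a/2,-c/2,z],[-a/2,c/2,z]]
for L in (box(.2,.15,.022),box(.19,.14,.005)): cv2.polylines(b,[np.int32(proj(m,place([*TRAY,TY],L)))],True,(0,0,255),1)
cv2.imwrite("pics/t1.png",np.vstack([cv2.resize(b[0:300],(640,300)),np.hstack([cv2.resize(s[90:240,200:360],(320,300)),cv2.resize(s2[210:390,350:542],(320,300))])]))
```

```text
[0.49808576 0.32336818 0.13052294] [ 4.9081173e-04  5.2747117e-04 -9.9999974e-01] 0.03900825557775508 [ 0.16879649  0.1060473  -2.77385436] 7.5
```

View pics/t1.png

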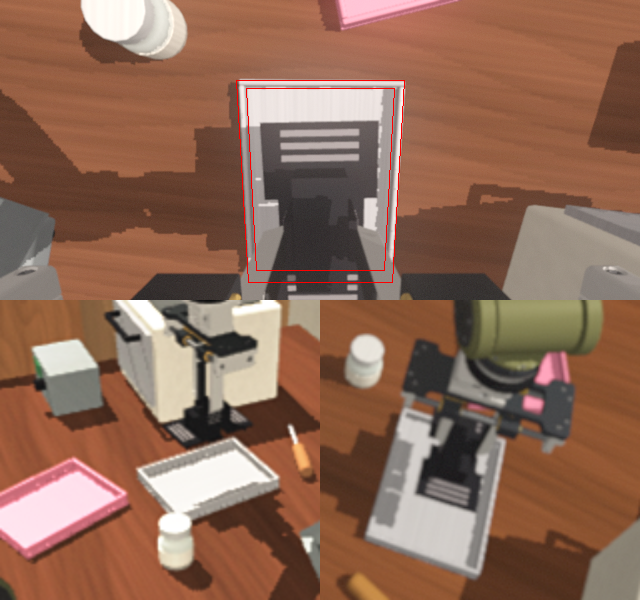

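The tray outline matches the wrist view and the cover is held level over it, centred at about (320,170). Lowering.

Emit:
jog_arm([
  [0,0,0.025,0,0,0,-1],
  [0,0,0.025,0,0,0,-1],
  [0,0,0.025,0,0,0,-1],
  [0,0,0.012,0,0,0,-1],
  [0,0,0.006,0,0,0,-1],
])

```text
time_s: 8.0
ee_pos: [0.4977, 0.3232, 0.0363]
eef_rot: [-3.141, -0.001, -3.017]
force: [0.0, 0.4, -1.9]
grip_width: 0.0391
grip_force: 29.9
```

Emit:
jog_arm([
  [0,0,0.002,0,0,0,-1],
  [0,0,0.002,0,0,0,-1],
  [0,0,0.001,0,0,0,-1],
  [0,0,0,0,0,0,-1],
])

```text
time_s: 8.4
ee_pos: [0.4977, 0.3232, 0.0319]
eef_rot: [3.141, -0.0, -3.017]
force: [-0.3, -0.2, -1.2]
grip_width: 0.0393
grip_force: 29.9
```

Emit:
jog_arm([
  [0,0,0.001,0,0,0,-1],
  [0,0,0.001,0,0,0,-1],
  [0,0,0,0,0,0,-1],
])

```text
time_s: 8.7
ee_pos: [0.4977, 0.3232, 0.0296]
eef_rot: [3.142, -0.001, -3.017]
force: [-0.1, -0.0, -0.2]
grip_width: 0.0393
grip_force: 29.9
```

Emit:
jog_arm([
  [0,0,0.001,0,0,0,-1],
  [0,0,0,0,0,0,-1],
])

```text
time_s: 8.9
ee_pos: [0.4979, 0.3234, 0.0295]
eef_rot: [3.141, 0.0, -3.017]
force: [-2.2, -1.2, 9.1]
grip_width: 0.0389
grip_force: 30.0
```

Emit:
jog_arm([
  [0,0,0,0,0,0,0.4],
  [0,0,0,0,0,0,1],
  [0,0,0,0,0,0,1],
  [0,0,0,0,0,0,1],
  [0,0,0,0,0,0,1],
])

```text
time_s: 9.4
ee_pos: [0.4973, 0.3227, 0.028]
eef_rot: [-3.141, -0.002, -3.017]
force: [-0.2, 0.7, 0.1]
grip_width: 0.0755
grip_force: 0.0
```

Emit:
jog_arm([
  [0,0,-0.01,0,0,0,1],
  [0,0,-0.02,0,0,0,1],
  [0,0,-0.03,0,0,0,1],
  [0,0,-0.03,0,0,0,1],
  [0,0,-0.03,0,0,0,1],
])

```text
time_s: 9.9
ee_pos: [0.4975, 0.3229, 0.1502]
eef_rot: [-3.141, -0.001, -3.017]
force: [0.1, 0.2, -0.0]
grip_width: 0.0942
grip_force: 0.0
```

Run:
```python
from h import *
b=ctrl.camera("wrist")[:,:,::-1]; s=ctrl.camera("side")[:,:,::-1]
o=ctrl.get_obs(); p,r=pose(); print(p,o['grip_width'],o['force'],o['time_s'])
cv2.imwrite("pics/t2.png",np.hstack([b[0:300,120:520],cv2.resize(s[90:240,200:360],(320,300))]))
pre=RIM+nn*.11; q=pre-px*.1
plan([(p+[0,0,.06],r,2),(q,RG,14),(pre,RG,5)],.06)
```

```text
[0.49912119 0.32384318 0.15328857] 0.0937757593978446 [ 0.76644765  0.26515534 -0.04248104] 10.0
[[0.0, 0.0, -0.03, 0.0, 0.0, 0.0, 0.06], [0.0, 0.0, -0.03, 0.0, 0.0, 0.0, 0.06], [0.008, -0.02, 0.0, 0.007, -0.037, 0.026, 0.06], [0.007, -0.02, 0.001, 0.007, -0.036, 0.026, 0.06], [0.006, -0.021, 0.0, 0.008, -0.037, 0.026, 0.06]]
[[0.006, -0.02, 0.0, 0.007, -0.036, 0.025, 0.06], [0.006, -0.021, 0.0, 0.007, -0.037, 0.026, 0.06], [0.005, -0.021, 0.0, 0.007, -0.037, 0.026, 0.06], [0.004, -0.021, -0.001, 0.007, -0.036, 0.026, 0.06], [0.004, -0.021, 0.0, 0.007, -0.037, 0.026, 0.06]]
[[0.004, -0.021, 0.0, 0.008, -0.037, 0.026, 0.06], [0.003, -0.021, 0.0, 0.007, -0.036, 0.025, 0.06], [0.002, -0.022, 0.0, 0.007, -0.037, 0.026, 0.06], [0.002, -0.021, 0.0, 0.007, -0.036, 0.026, 0.06], [0.001, -0.022, 0.0, 0.007, -0.037, 0.026, 0.06]]
[[0.0, -0.021, 0.001, 0.007, -0.037, 0.026, 0.06], [-0.017, 0.0, 0.01, 0.0, 0.0, 0.0, 0.06], [-0.017, 0.0, 0.01, 0.0, 0.0, 0.0, 0.06], [-0.018, 0.0, 0.01, 0.0, 0.0, 0.0, 0.06], [-0.017, 0.0, 0.01, 0.0, 0.0, 0.0, 0.06]]
[[-0.017, 0.0, 0.01, 0.0, 0.0, 0.0, 0.06]]
```

View pics/t2.png

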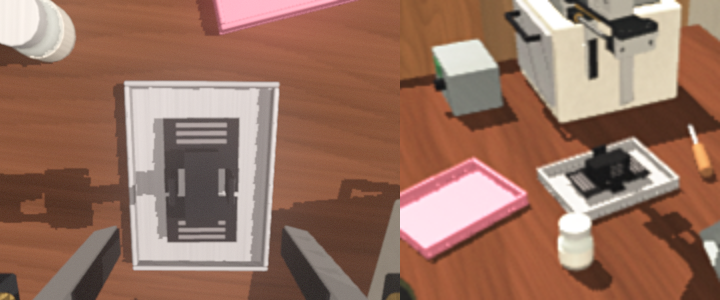

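The cover lies flat and centred in the tray (wrist crop about (202,180)), so on to the filter. My picture views are used up; further checks are numeric.

Emit:
jog_arm([
  [0.0,0.0,-0.03,0.0,0.0,0.0,0.06],
  [0.0,0.0,-0.03,0.0,0.0,0.0,0.06],
  [0.008,-0.02,0.0,0.007,-0.037,0.026,0.06],
  [0.007,-0.02,0.001,0.007,-0.036,0.026,0.06],
  [0.006,-0.021,0.0,0.008,-0.037,0.026,0.06],
])

```text
time_s: 10.5
ee_pos: [0.4824, 0.2594, 0.2067]
eef_rot: [-3.123, 0.111, -3.095]
force: [0.2, 0.1, 0.7]
grip_width: 0.0575
grip_force: 0.0
```

Emit:
jog_arm([
  [0.006,-0.02,0.0,0.007,-0.036,0.025,0.06],
  [0.006,-0.021,0.0,0.007,-0.037,0.026,0.06],
  [0.005,-0.021,0.0,0.007,-0.037,0.026,0.06],
  [0.004,-0.021,-0.001,0.007,-0.036,0.026,0.06],
  [0.004,-0.021,0.0,0.007,-0.037,0.026,0.06],
])

```text
time_s: 11.0
ee_pos: [0.4568, 0.1554, 0.206]
eef_rot: [-3.114, 0.297, 3.061]
force: [0.9, 0.7, 0.2]
grip_width: 0.0498
grip_force: 0.0
```

Emit:
jog_arm([
  [0.004,-0.021,0.0,0.008,-0.037,0.026,0.06],
  [0.003,-0.021,0.0,0.007,-0.036,0.025,0.06],
  [0.002,-0.022,0.0,0.007,-0.037,0.026,0.06],
  [0.002,-0.021,0.0,0.007,-0.036,0.026,0.06],
  [0.001,-0.022,0.0,0.007,-0.037,0.026,0.06],
])

```text
time_s: 11.5
ee_pos: [0.4305, 0.051, 0.2042]
eef_rot: [-3.13, 0.483, 2.926]
force: [0.8, -0.4, 0.3]
grip_width: 0.0501
grip_force: 0.0
```

Emit:
jog_arm([
  [0.0,-0.021,0.001,0.007,-0.037,0.026,0.06],
  [-0.017,0.0,0.01,0.0,0.0,0.0,0.06],
  [-0.017,0.0,0.01,0.0,0.0,0.0,0.06],
  [-0.018,0.0,0.01,0.0,0.0,0.0,0.06],
  [-0.017,0.0,0.01,0.0,0.0,0.0,0.06],
])

```text
time_s: 12.0
ee_pos: [0.5048, 0.0114, 0.2031]
eef_rot: [-3.137, 0.519, 2.897]
force: [0.2, 1.5, 0.6]
grip_width: 0.0499
grip_force: 0.0
```

Emit:
jog_arm([
  [-0.017,0.0,0.01,0.0,0.0,0.0,0.06],
  [0,0,0,0,0,0,0.06],
])

```text
time_s: 12.2
ee_pos: [0.5242, 0.0064, 0.2024]
eef_rot: [-3.136, 0.518, 2.897]
force: [-0.1, -0.3, -0.1]
grip_width: 0.0498
grip_force: 0.0
```

Run:
```python
from h import *
m=ctrl.camera_model("wrist"); b=ctrl.camera("wrist"); cv2.imwrite("pics/f1.png",b[:,:,::-1])
o=ctrl.get_obs(); p,r=pose(); print(p,(RIM+nn*.11-p).round(4),(R.from_matrix(RG)*r.inv()).magnitude(),o['grip_width'],o['time_s'])
print("rib top expected",proj(m,place(PUMP,[pumpL(a,c,.027) for a,c in((-.025,-.006),(.025,-.006),(.025,.006),(-.025,.006))])).round(0).tolist())
print("mouth",proj(m,place(PUMP,[pumpL(a,c) for a,c in((-.06,-.033),(.06,-.033),(.06,.033),(-.06,.033))])).round(0).tolist())
g=b.mean(2); 
for y in range(110,260,12): print(y,g[y,264:380:4].astype(int).tolist())
```

```text
[0.52321458 0.00668227 0.20226623] [0.0013 0.0008 0.005 ] 0.007714674798664607 0.050132622962847095 12.25
rib top expected [[315.0, 172.0], [315.0, 226.0], [329.0, 226.0], [329.0, 172.0]]
mouth [[287.0, 129.0], [289.0, 250.0], [354.0, 250.0], [358.0, 129.0]]
110 [78, 82, 84, 85, 83, 88, 88, 92, 94, 95, 94, 97, 97, 94, 98, 102, 102, 99, 102, 101, 105, 108, 107, 129, 127, 128, 135, 134, 134]
122 [198, 198, 199, 199, 201, 201, 205, 206, 205, 206, 206, 207, 206, 206, 207, 208, 206, 207, 207, 207, 207, 207, 206, 205, 203, 202, 202, 203, 204]
134 [202, 200, 201, 201, 201, 197, 151, 108, 245, 247, 247, 247, 247, 247, 247, 249, 250, 249, 248, 217, 188, 135, 119, 182, 206, 204, 203, 204, 205]
146 [200, 200, 200, 201, 203, 203, 151, 120, 250, 251, 251, 251, 251, 251, 251, 252, 252, 252, 252, 220, 191, 132, 121, 190, 205, 206, 205, 205, 205]
158 [148, 202, 201, 203, 203, 205, 128, 113, 188, 190, 192, 221, 249, 251, 252, 252, 252, 252, 252, 247, 193, 135, 124, 193, 206, 207, 207, 205, 208]
170 [153, 202, 204, 204, 205, 205, 135, 115, 182, 192, 191, 193, 192, 182, 183, 184, 250, 252, 252, 246, 19
[... 382 characters left out ...]
 151, 191, 251, 249, 241, 205, 243, 251, 253, 251, 251, 251, 237, 192, 123, 127, 204, 208, 206, 208, 207, 204]
218 [93, 204, 202, 202, 203, 206, 182, 153, 173, 251, 251, 251, 251, 241, 251, 253, 251, 251, 251, 236, 191, 120, 127, 205, 207, 205, 205, 208, 197]
230 [143, 143, 143, 102, 203, 204, 193, 151, 136, 251, 251, 251, 251, 251, 251, 251, 251, 251, 251, 236, 190, 115, 121, 206, 206, 135, 143, 147, 146]
242 [142, 131, 78, 85, 203, 204, 198, 116, 125, 128, 131, 131, 131, 131, 132, 132, 136, 133, 131, 133, 130, 131, 123, 206, 204, 112, 89, 124, 145]
254 [124, 71, 72, 77, 199, 202, 203, 201, 202, 196, 201, 203, 204, 204, 205, 204, 204, 206, 205, 203, 203, 203, 202, 204, 205, 95, 84, 81, 108]
```

Run:
```python
from h import *
plan([(RIM+nn*.08,RG,2),(RIM+nn*.005,RG,5)],.06)
```

```text
[[-0.002, 0.001, 0.013, -0.002, -0.003, 0.001, 0.06], [-0.002, 0.0, 0.013, -0.002, -0.003, 0.001, 0.06], [0.0, 0.0, 0.015, 0.0, 0.0, 0.0, 0.06], [0.0, 0.0, 0.015, 0.0, 0.0, 0.0, 0.06], [0.0, 0.0, 0.015, 0.0, 0.0, 0.0, 0.06]]
[[0.0, 0.0, 0.015, 0.0, 0.0, 0.0, 0.06], [0.0, 0.0, 0.015, 0.0, 0.0, 0.0, 0.06]]
```

Emit:
jog_arm([
  [-0.002,0.001,0.013,-0.002,-0.003,0.001,0.06],
  [-0.002,0.0,0.013,-0.002,-0.003,0.001,0.06],
  [0.0,0.0,0.015,0.0,0.0,0.0,0.06],
  [0.0,0.0,0.015,0.0,0.0,0.0,0.06],
  [0.0,0.0,0.015,0.0,0.0,0.0,0.06],
])

```text
time_s: 12.75
ee_pos: [0.5608, -0.0014, 0.1431]
eef_rot: [3.141, 0.525, 2.896]
force: [0.7, -0.2, 1.2]
grip_width: 0.0499
grip_force: 0.0
```

Emit:
jog_arm([
  [0.0,0.0,0.015,0.0,0.0,0.0,0.06],
  [0.0,0.0,0.013,0.0,0.0,0.0,0.06],
  [0,0,0,0,0,0,0.06],
])

```text
time_s: 13.05
ee_pos: [0.574, -0.0049, 0.1179]
eef_rot: [-3.141, 0.522, 2.896]
force: [-0.0, -0.4, -0.7]
grip_width: 0.0496
grip_force: 0.0
```

Emit:
jog_arm([
  [0,0,0,0,0,0,-1],
  [0,0,0,0,0,0,-1],
  [0,0,0,0,0,0,-1],
  [0,0,0,0,0,0,-1],
  [0,0,0,0,0,0,-1],
], squeeze=25)

```text
time_s: 13.55
ee_pos: [0.575, -0.005, 0.1195]
eef_rot: [3.141, 0.525, 2.895]
force: [0.4, -0.3, 0.7]
grip_width: 0.0134
grip_force: 0.0
```

Emit:
jog_arm([
  [0,0,0,0,0,0,-1],
  [0,0,0,0,0,0,-1],
  [0,0,0,0,0,0,-1],
])

```text
time_s: 13.85
ee_pos: [0.575, -0.005, 0.1192]
eef_rot: [3.141, 0.525, 2.895]
force: [-0.0, -0.3, -0.1]
grip_width: 0.0005
grip_force: 0.0
```

Run:
```python
from h import *
g=cv2.imread("pics/f1.png").mean(2)
print("    ",list(range(284,362,2)))
for y in range(126,252,4): print(y,' '.join(f"{int(v)//10:2d}" for v in g[y,284:362:2]))
o=ctrl.get_obs();print(o['grip_width'],o['grip_force'],o['force'])
```

```text
[284, 286, 288, 290, 292, 294, 296, 298, 300, 302, 304, 306, 308, 310, 312, 314, 316, 318, 320, 322, 324, 326, 328, 330, 332, 334, 336, 338, 340, 342, 344, 346, 348, 350, 352, 354, 356, 358, 360]
126 20 20 20 20 20 20 20 20 20 20 20 20 20 20 20 20 20 20 20 20 20 20 20 20 20 20 20 20 20 20 20 20 20 20 20 20 20 20 20
130 19 15 15 14 11 13 14 14 14 14 14 14 15 14 15 14 15 15 15 15 15 15 15 15 15 15 15 15 15 15 15 15 13 10 11 12 18 20 20
134 19 15 15 14 10 19 24 24 24 24 24 24 24 24 24 24 24 24 24 24 24 24 25 25 24 24 24 24 21 18 18 18 13 11 11 12 18 20 20
138 19 15 15 14 10 19 25 25 25 25 25 25 25 25 25 25 25 25 25 25 25 25 25 25 25 25 25 25 24 19 19 18 13 11 12 13 18 20 20
142 19 15 15 14 11 19 25 25 25 25 25 25 25 25 25 25 25 25 25 25 25 25 25 25 25 25 25 25 20 19 19 18 13 11 12 13 18 20 20
146 20 16 15 15 12 17 25 25 25 25 25 25 25 25 25 25 25 25 25 25 25 25 25 25 25 25 25 25 22 18 19 18 13 11 12 13 19 20 20
150 20 16 14 15 12 17 25 25 25 25 25 25 25 25 25 25 25 25 25 25 25 25 25 25 25 25 25 24 21 19 19 18 13 11 12 13 19 20 20
154 20 17 13 11 10 13 20 22 24 25 25 25 25 25 25 25 25 25
[... 2343 characters left out ...]
1 12 12 16 20 20 20
234 20 20 19 14 14 13 13 24 25 25 25 25 25 25 25 25 25 25 25 25 25 25 25 25 25 25 25 25 24 18 18 15 11 11 11 16 20 20 20
238 20 20 19 13 12 11 12 12 12 13 12 12 12 12 13 13 13 13 13 13 13 13 13 13 13 13 13 13 13 13 13 13 12 11 11 16 20 20 20
242 20 20 19 14 11 12 12 12 12 12 13 13 13 13 13 13 13 13 13 13 13 13 13 13 13 13 13 13 13 13 13 13 13 12 12 17 20 20 20
246 20 20 19 13 12 12 12 12 12 12 12 12 12 12 13 12 13 12 12 13 12 13 13 13 13 13 12 13 13 13 13 12 12 12 13 17 20 20 20
250 20 20 20 19 19 19 19 19 20 20 20 20 20 20 20 20 20 20 20 20 20 20 20 20 20 20 20 20 20 20 20 20 20 20 20 20 20 20 20
0.0004792104234457667 0.0 [-1.22948604e-04 -2.85284321e-01 -8.23799357e-02]
```

Run:
```python
from h import *
p,r=pose(); m=dict(ctrl.camera_model("wrist")); Rm=R.from_rotvec(m['rvec']); c=-Rm.inv().apply(m['tvec'])
ct=r.inv().apply(c-p); Rt=Rm*r   # cam<-tool
p1=np.array([.52321458,.00668227,.20226623])
o=[-3.136,.518,2.897]; r1=R.from_euler('xyz',o)
R1=Rt*r1.inv(); c1=p1+r1.apply(ct); m['rvec']=R1.as_rotvec(); m['tvec']=-R1.apply(c1)
for s in (0,.01,.02,.03):
    f=lambda a,n:proj(m,place(PUMP,[pumpL(x*a[0],y*a[1],n-s) for x,y in((-1,-1),(1,-1),(1,1),(-1,1))])).round(0).astype(int).tolist()
    print(s,"rib top",f((.025,.006),.027),"rib base",f((.025,.006),-.021),"frame",f((.054,.026),-.021))
print("mouth",proj(m,place(PUMP,[pumpL(a,c) for a,c in((-.06,-.033),(.06,-.033),(.06,.033),(-.06,.033))])).round(0).tolist(), p)
b=ctrl.camera("wrist"); cv2.imwrite("pics/f2.png",b[:,:,::-1]); g=b.mean(2); m=ctrl.camera_model("wrist")
print("now rib",proj(m,place(PUMP,[pumpL(a,c,.027) for a,c in((-.025,-.006),(.025,-.006),(.025,.006),(-.025,.006))])).round(0).tolist())
for y in range(120,330,8): print(y,' '.join(f"{int(v)//10:2d}" for v in g[y,240:404:4]))
```

```text
0 rib top [[315, 173], [315, 227], [329, 227], [329, 173]] rib base [[316, 164], [316, 212], [328, 212], [328, 164]] frame [[296, 135], [298, 237], [346, 238], [348, 135]]
0.01 rib top [[316, 171], [316, 223], [328, 223], [329, 171]] rib base [[316, 163], [316, 209], [328, 209], [328, 163]] frame [[297, 135], [298, 234], [345, 234], [348, 135]]
0.02 rib top [[316, 169], [316, 220], [328, 220], [329, 169]] rib base [[317, 161], [317, 206], [327, 206], [328, 161]] frame [[297, 134], [299, 231], [345, 231], [347, 134]]
0.03 rib top [[316, 167], [316, 217], [328, 217], [328, 167]] rib base [[317, 160], [317, 204], [327, 204], [328, 160]] frame [[298, 133], [299, 228], [344, 228], [346, 133]]
mouth [[287.0, 130.0], [289.0, 250.0], [354.0, 251.0], [358.0, 130.0]] [ 0.57501633 -0.00499598  0.11922781]
now rib [[310.0, 196.0], [311.0, 274.0], [330.0, 274.0], [331.0, 196.0]]
120 20 20 16 14 14 14 14 14 14 15 15 20 17 21 21 21 21 21 21 21 21 21 21 21 21 21 21 21 21 21 21 21 21 21 21 21 21 21 21 21 21
128 16 14 14 14 14 14 14 14 14 14 14 15 15 15 15 15 18 21 21 21 21 21 21 21 21 21 21 21 21 21 
[... 2507 characters left out ...]
10  9  8  8  7  7  7  7  7  7  6  7  7  7  7  7  7  7  7  7  7  7
296  6  6  6  6  6  6  6  6  6  6  7  6  7  7  6  7  7  7  7 10  9 10  8  6  6  7  7  7  6  6  6  6  7  6  6  6  6  6  6  7  6
304  5  6  5  6  5  6  6  6  6  6  6  6  6  6  6  6  6  6  8 11 14 10 10  6  6  6  6  6  6  6  6  6  6  6  6  6  6  6  6  6  6
312  5  6  5  6  6  6  6  6  5  6  6  6  6  6  6  6  6  6  8 11  8 10 10  6  5  6  6  5  6  6  6  6  6  5  6  6  5  6  6  6  6
320  6  6  6  6  6  6  6  6  8  7  7  7  8  8  8  7  8  8 10 11  9 11 11  8  8  8  8  7  7  8  8  8  7  8  7  7  7  7  8  8  8
328  6  6  5  6  6  6  6  6  6  6  6  6  8  8  7  8  9  9 11 11 10 11 12  9  9  9  9  9  9  9  9  9  9  9  9  9  9  9  9  9  9
```

Run:
```python
from h import *
m=ctrl.camera_model("wrist"); p,r=pose(); print(p)
for z in (0,-.01,-.02,-.03,-.04):
    print(z,proj(m,p+r.apply([[x,y,z] for x,y in((.008,-.0125),(.008,0),(.008,.0125),(-.008,0))])).round(0).astype(int).tolist())
g=cv2.imread("pics/f2.png").mean(2)
for y in range(196,280,4): print(y,' '.join(f"{int(v)//10:2d}" for v in g[y,286:356:2]))
```

```text
[ 0.575018   -0.00500585  0.11923185]
0 [[301, 215], [320, 215], [340, 215], [320, 238]]
-0.01 [[300, 220], [320, 220], [341, 220], [320, 244]]
-0.02 [[299, 226], [321, 226], [342, 226], [320, 251]]
-0.03 [[298, 232], [321, 232], [343, 232], [320, 258]]
-0.04 [[297, 239], [321, 239], [344, 239], [321, 266]]
196 19 19 19 19 19 19 19 19 19 19 19 18 19 19 19 19 19 19 19 19 19 24 25 25 25 25 25 25 25 25 22 20 19 19 18
200 19 19 19 19 19 19 19 19 19 19 19 18 19 19 19 19 19 20 19 20 19 24 25 25 25 25 25 25 25 25 24 19 19 20 17
204 19 19 19 19 19 19 19 19 19 19 19 18 19 19 19 19 19 19 19 19 19 24 25 25 25 25 25 25 25 25 21 19 19 20 17
208 19 19 19 19 19 19 19 19 19 19 19 18 19 19 19 19 19 19 19 19 19 24 25 25 25 25 25 25 25 25 22 20 19 19 17
212 19 19 19 19 19 19 19 19 19 19 19 18 19 19 19 19 19 19 19 19 19 24 25 25 25 25 25 25 25 25 24 19 19 19 16
216 19 19 19 19 19 19 19 19 19 19 19 18 19 19 19 19 19 19 19 19 19 24 25 25 25 25 25 25 25 25 22 19 19 19 16
220 19 19 19 19 19 19 19 19 19 19 19 18 19 19 19 19 19 19 19 19 19 24 25 25 25 25 25 25 25 25 20 19 19 19 16
224 19 19 19 19 19 19 19 19 
[... 797 characters left out ...]
3 15 15 15 15 15 15 15 15 15 15 16 19 19 19 13
256 22 25 25 25 18 15 15 15 15 15 15 15 15 15 15 14 10 18 12 12 15 15 15 15 15 15 15 15 15 15 15 18 19 19 12
260 22 25 25 24 15 15 15 15 15 15 15 15 15 15 15 13 10 18 11 12 15 15 15 15 15 15 15 15 15 15 15 16 19 19 12
264 21 25 25 20 15 15 15 15 15 15 15 15 15 15 15 13  9 18 11 11 15 15 15 15 15 15 15 15 15 15 15 15 18 18 12
268 20 25 24 15 15 15 15 15 15 14 15 15 15 15 15 13  9 18 11 11 15 15 15 15 15 15 15 15 15 15 15 15 17 18 12
272 20 25 21 14 14 14 14 14 14 14 14 14 14 14 15 13  9 18 11 11 15 14 14 14 14 14 14 14 14 14 14 14 15 17 12
276  7  8  7  8  8  8  8  8  8  8  8  8  8  8 12 12  8 16  9 10 13  8  8  8  8  7  8  8  8  8  8  7  8  8  8
```

Run:
```python
from h import *
print(ctrl.pinch_z)
```

```text
0.0188
```

Emit:
jog_arm([
  [0,0,0,0,0,0,-0.2],
  [0,0,0,0,0,0,-0.2],
  [0,0,0,0,0,0,-0.2],
  [0,0,0,0,0,0,-0.2],
  [0,0,0,0,0,0,-0.2],
])

```text
time_s: 14.4
ee_pos: [0.575, -0.005, 0.1193]
eef_rot: [3.141, 0.525, 2.895]
force: [0.9, 0.2, 0.2]
grip_width: 0.036
grip_force: 0.0
```

Emit:
jog_arm([
  [0,0,0.003,0,0,0,-0.2],
  [0,0,0.003,0,0,0,-0.2],
  [0,0,0,0,0,0,-0.2],
])

```text
time_s: 14.7
ee_pos: [0.5779, -0.0058, 0.1135]
eef_rot: [3.141, 0.524, 2.895]
force: [-0.2, -0.1, -0.2]
grip_width: 0.0377
grip_force: 0.0
```

Emit:
jog_arm([
  [0,0,0.003,0,0,0,-0.2],
  [0,0,0.003,0,0,0,-0.2],
  [0,0,0,0,0,0,-0.2],
])

```text
time_s: 15.0
ee_pos: [0.5808, -0.0065, 0.1084]
eef_rot: [3.141, 0.524, 2.895]
force: [0.2, 0.3, 0.0]
grip_width: 0.0372
grip_force: 0.0
```

Emit:
jog_arm([
  [0,0,0.003,0,0,0,-0.2],
  [0,0,0.003,0,0,0,-0.2],
  [0,0,0,0,0,0,-0.2],
])

```text
time_s: 15.3
ee_pos: [0.5838, -0.0072, 0.1032]
eef_rot: [3.141, 0.524, 2.895]
force: [-1.2, 0.1, 0.1]
grip_width: 0.0373
grip_force: 0.0
```

Run:
```python
from h import *
m=ctrl.camera_model("wrist"); p,r=pose(); print(p,ctrl.get_obs()['force'],(p-RIM)@nn)
g=ctrl.camera("wrist").mean(2); cv2.imwrite("pics/f3.png",g)
for z in (0,-.02,-.03):
    print(z,proj(m,p+r.apply([[x,y,z] for x,y in((.008,-.018),(.008,.018),(-.008,-.018))])).round(0).astype(int).tolist())
print("rib",proj(m,place(PUMP,[pumpL(a,c,.027) for a,c in((-.025,-.006),(.025,-.006),(.025,.006),(-.025,.006))])).round(0).tolist())
for y in range(180,290,5): print(y,' '.join(f"{int(v)//10:2d}" for v in g[y,256:388:3]))
```

```text
[ 0.58375954 -0.00721527  0.10324304] [-1.21365179  0.13463756  0.12078149] -0.010585218018760365
0 [[293, 215], [348, 215], [293, 238]]
-0.02 [[290, 226], [351, 226], [291, 251]]
-0.03 [[289, 232], [353, 232], [289, 258]]
rib [[309.0, 205.0], [310.0, 290.0], [331.0, 290.0], [332.0, 205.0]]
180 14 14 13 13 12 11 10  9 18 19 19 19 19 19 19 19 19 19 19 22 21 25 25 25 25 25 25 25 25 25 25 19 20 20 14 12 13 13 15 20 21 21 21 21
185 14 14 14 12 12 10 10  9 17 19 19 19 19 19 19 19 19 19 18 17 17 17 17 20 25 25 25 25 25 25 25 19 19 19 14 12 13 13 15 20 21 21 21 21
190 14 14 14 12 13 10 10  9 16 19 19 19 19 19 19 19 19 19 16 17 17 17 17 17 25 25 25 25 25 25 25 21 20 19 13 12 13 13 15 21 21 21 21 21
195 14 14 14 12 13 11 10  9 15 19 19 19 19 19 19 19 19 19 17 17 17 17 17 17 24 25 25 25 25 25 25 21 20 19 13 12 13 13 15 21 21 21 21 21
200 14 14 14 12 13 10 10  9 15 19 19 19 19 19 19 19 19 18 17 17 17 17 17 17 23 25 25 25 25 25 25 20 19 19 13 12 13 13 15 21 21 21 21 21
205 14 14 14 12 14 10 10 10 14 19 19 19 19 19 19 19 19 18 19 19 19 19 19 19 22 25 25 25 25 25 25 19 19 19 13 12 13 13 15 21 21 2
[... 1601 characters left out ...]
19 19 14 11 11 10 14 15 15 15 15 15 15
270 15 15 15 15 15 15  9  9 10 11 25 25 25 25 25 25 25 24 24 25 25 25 25 25 25 25 25 25 25 25 25 20 19 18 11 10 11 11 15 15 15 15 15 15
275 14 14 15 15 15 13  9  9  9 18 25 25 25 25 25 25 25 25 24 25 25 25 25 25 25 25 25 25 25 25 25 19 19 18 10 10 10 10 14 15 15 15 15 15
280 14 15 15 15 17  9  9  9  9 16 25 25 25 25 25 25 25 25 24 25 25 25 25 25 25 25 25 25 25 25 24 19 19 18 11 10 10 10 11 15 15 15 15 15
285 14 14 15 15 12  9  9  9  9 15 25 25 25 25 25 25 25 25 24 25 25 25 25 25 25 25 25 25 25 25 24 19 19 18 12 10 10  9  9 13 15 15 15 15[ WARN:0@0.424] global loadsave.cpp:1063 imwrite_ Unsupported depth image for selected encoder is fallbacked to CV_8U.
```

Emit:
jog_arm([
  [0,0,0.003,0,0,0,-0.2],
  [0,0,0.003,0,0,0,-0.2],
  [0,0,0.002,0,0,0,-0.2],
  [0,0,0,0,0,0,-0.2],
])

```text
time_s: 15.75
ee_pos: [0.5876, -0.0082, 0.0964]
eef_rot: [3.141, 0.525, 2.895]
force: [0.5, 0.1, -0.2]
grip_width: 0.0375
grip_force: 0.0
```

Emit:
jog_arm([
  [0,0,0,0,0,0,-1],
  [0,0,0,0,0,0,-1],
  [0,0,0,0,0,0,-1],
  [0,0,0,0,0,0,-1],
  [0,0,0,0,0,0,-1],
])

```text
time_s: 16.25
ee_pos: [0.5876, -0.0081, 0.0967]
eef_rot: [3.141, 0.525, 2.895]
force: [0.5, 0.8, -1.3]
grip_width: 0.012
grip_force: 25.0
```

Emit:
jog_arm([
  [0,0,0,0,0,0,-1],
  [0,0,0,0,0,0,-1],
])

```text
time_s: 16.45
ee_pos: [0.5876, -0.0081, 0.0967]
eef_rot: [3.141, 0.525, 2.895]
force: [-0.6, 0.0, -0.6]
grip_width: 0.0115
grip_force: 25.0
```

Run:
```python
from h import *
p,r=pose(); a=p+nn*.095; b=a-px*.11+[0,0,.03]; D=down(0.)
plan([(a,r,8),(b,r,5),(np.array([*BIN,.215]),D,17),(np.array([*BIN,.16]),D,5)],-1)
```

```text
[[0.0, 0.0, -0.012, 0.0, 0.0, 0.0, -1.0], [0.0, 0.0, -0.012, 0.0, 0.0, 0.0, -1.0], [0.0, 0.0, -0.012, 0.0, 0.0, 0.0, -1.0], [0.0, 0.0, -0.011, 0.0, 0.0, 0.0, -1.0], [0.0, 0.0, -0.012, 0.0, 0.0, 0.0, -1.0]]
[[0.0, 0.0, -0.012, 0.0, 0.0, 0.0, -1.0], [0.0, 0.0, -0.012, 0.0, 0.0, 0.0, -1.0], [0.0, 0.0, -0.012, 0.0, 0.0, 0.0, -1.0], [0.016, 0.0, -0.016, 0.0, 0.0, 0.0, -1.0], [0.016, 0.0, -0.016, 0.0, 0.0, 0.0, -1.0]]
[[0.016, 0.0, -0.017, 0.0, 0.0, 0.0, -1.0], [0.016, 0.0, -0.016, 0.0, 0.0, 0.0, -1.0], [0.016, 0.0, -0.016, 0.0, 0.0, 0.0, -1.0], [-0.007, -0.02, 0.004, -0.004, 0.031, -0.014, -1.0], [-0.006, -0.019, 0.003, -0.004, 0.03, -0.014, -1.0]]
[[-0.007, -0.02, 0.003, -0.003, 0.031, -0.014, -1.0], [-0.006, -0.02, 0.002, -0.004, 0.031, -0.015, -1.0], [-0.006, -0.02, 0.003, -0.004, 0.031, -0.014, -1.0], [-0.006, -0.02, 0.002, -0.004, 0.03, -0.014, -1.0], [-0.006, -0.02, 0.002, -0.003, 0.031, -0.014, -1.0]]
[[-0.005, -0.02, 0.002, -0.004, 0.031, -0.014, -1.0], [-0.005, -0.021, 0.001, -0.004, 0.03, -0.014, -1.0], [-0.005, -0.02, 0.001, -0.004, 0.031, -0.014, -1.0], [-0.005, -0.02, 0.001, -0.004, 0.031, -0.015, -1.0], [-0.004, -0.021, 0.001, -0.003, 0.031, -0.014, -1.0]]
[[-0.004, -0.021, 0.001, -0.004, 0.03, -0.014, -1.0], [-0.004, -0.02, 0.0, -0.004, 0.031, -0.014, -1.0], [-0.003, -0.021, 0.0, -0.004, 0.031, -0.014, -1.0], [-0.004, -0.021, 0.0, -0.003, 0.03, -0.014, -1.0], [-0.003, -0.02, 0.0, -0.004, 0.031, -0.014, -1.0]]
[[0.0, 0.0, 0.011, 0.0, 0.0, 0.0, -1.0], [0.0, 0.0, 0.011, 0.0, 0.0, 0.0, -1.0], [0.0, 0.0, 0.011, 0.0, 0.0, 0.0, -1.0], [0.0, 0.0, 0.011, 0.0, 0.0, 0.0, -1.0], [0.0, 0.0, 0.011, 0.0, 0.0, 0.0, -1.0]]
```

Emit:
jog_arm([
  [0,0,-0.008,0,0,0,-1],
  [0,0,-0.012,0,0,0,-1],
  [0,0,-0.015,0,0,0,-1],
])

```text
time_s: 16.75
ee_pos: [0.5701, -0.0038, 0.1278]
eef_rot: [3.141, 0.525, 2.895]
force: [-0.9, 0.8, -1.0]
grip_width: 0.0117
grip_force: 25.0
```

Pulled 35 mm freely. Remaining pull is 60 mm, then the planned path.

Emit:
jog_arm([
  [0,0,-0.015,0,0,0,-1],
  [0,0,-0.015,0,0,0,-1],
  [0,0,-0.015,0,0,0,-1],
  [0,0,-0.015,0,0,0,-1],
  [0.016,0.0,-0.016,0.0,0.0,0.0,-1.0],
])

```text
time_s: 17.25
ee_pos: [0.5205, 0.0088, 0.187]
eef_rot: [3.14, 0.527, 2.895]
force: [-0.9, 0.9, -1.3]
grip_width: 0.0118
grip_force: 25.0
```

Emit:
jog_arm([
  [0.016,0.0,-0.016,0.0,0.0,0.0,-1.0],
  [0.016,0.0,-0.017,0.0,0.0,0.0,-1.0],
  [0.016,0.0,-0.016,0.0,0.0,0.0,-1.0],
  [0.016,0.0,-0.016,0.0,0.0,0.0,-1.0],
  [-0.007,-0.02,0.004,-0.004,0.031,-0.014,-1.0],
])

```text
time_s: 17.75
ee_pos: [0.436, 0.0111, 0.2105]
eef_rot: [-3.14, 0.496, 2.915]
force: [0.9, -0.3, -0.7]
grip_width: 0.0121
grip_force: 25.0
```

Emit:
jog_arm([
  [-0.006,-0.019,0.003,-0.004,0.03,-0.014,-1.0],
  [-0.007,-0.02,0.003,-0.003,0.031,-0.014,-1.0],
  [-0.006,-0.02,0.002,-0.004,0.031,-0.015,-1.0],
  [-0.006,-0.02,0.003,-0.004,0.031,-0.014,-1.0],
  [-0.006,-0.02,0.002,-0.004,0.03,-0.014,-1.0],
])

```text
time_s: 18.25
ee_pos: [0.4506, -0.0956, 0.2121]
eef_rot: [-3.127, 0.34, 2.988]
force: [0.6, 0.4, -0.9]
grip_width: 0.0119
grip_force: 25.0
```

Emit:
jog_arm([
  [-0.006,-0.02,0.002,-0.003,0.031,-0.014,-1.0],
  [-0.005,-0.02,0.002,-0.004,0.031,-0.014,-1.0],
  [-0.005,-0.021,0.001,-0.004,0.03,-0.014,-1.0],
  [-0.005,-0.02,0.001,-0.004,0.031,-0.014,-1.0],
  [-0.005,-0.02,0.001,-0.004,0.031,-0.015,-1.0],
])

```text
time_s: 18.75
ee_pos: [0.4642, -0.1992, 0.2143]
eef_rot: [-3.127, 0.185, 3.059]
force: [-0.5, 0.2, -0.5]
grip_width: 0.0119
grip_force: 25.0
```

Emit:
jog_arm([
  [-0.004,-0.021,0.001,-0.003,0.031,-0.014,-1.0],
  [-0.004,-0.021,0.001,-0.004,0.03,-0.014,-1.0],
  [-0.004,-0.02,0.0,-0.004,0.031,-0.014,-1.0],
  [-0.003,-0.021,0.0,-0.004,0.031,-0.014,-1.0],
  [-0.004,-0.021,0.0,-0.003,0.03,-0.014,-1.0],
])

```text
time_s: 19.25
ee_pos: [0.4775, -0.304, 0.216]
eef_rot: [-3.137, 0.031, 3.128]
force: [-0.2, -0.4, -0.7]
grip_width: 0.012
grip_force: 25.0
```

Emit:
jog_arm([
  [-0.003,-0.02,0.0,-0.004,0.031,-0.014,-1.0],
  [0,0,0,0,0,0,-1],
  [0,0,0,0,0,0,-1],
])

```text
time_s: 19.55
ee_pos: [0.4802, -0.3231, 0.2154]
eef_rot: [-3.141, 0.001, 3.141]
force: [-0.2, 0.6, -1.0]
grip_width: 0.012
grip_force: 25.0
```

Run:
```python
from h import *
p,r=pose(); o=ctrl.get_obs(); print(p,r.as_matrix()[:,2].round(3),o['qpos'],o['force'])
plan([(np.array([*BIN,p[2]]),down(0.),2)],-1)
m=ctrl.camera_model("wrist"); b=ctrl.camera("wrist"); cv2.imwrite("pics/b1.png",b[:,:,::-1])
L=[[.09,.08,.095],[.09,-.08,.095],[-.09,-.08,.095],[-.09,.08,.095]]
q=proj(m,place([*BIN,BY],L)); print("bin rim",q.round(0).tolist())
# edge check: mean brightness just outside/inside along each rim edge (visible part)
g=b.mean(2)
for s in (.85,.9,.95,.98,1.0,1.02,1.05,1.1,1.15):
    out=[]
    for i in range(4):
        a=np.array(L)*[s,s,1]; t=np.linspace(.15,.85,25)[:,None]; w=proj(m,place([*BIN,BY],a[i]*(1-t)+a[(i+1)%4]*t)).round().astype(int)
        v=[b[y,x].astype(int) for x,y in w if 0<=x<640 and 0<=y<270]; out.append(np.median([k[0]-k[2] for k in v]).round().item() if v else None)
    print(s,out)
```

```text
[ 0.48024942 -0.32314657  0.21535784] [ 0.001 -0.    -1.   ] [-6.55820423e-01  3.39988942e-01  1.38473062e+00  5.17103808e-04
  1.41593253e+00 -2.22601617e+00] [-0.18635225  0.56902111 -0.99611993]
[[0.0, 0.0, 0.0, 0.0, 0.001, 0.0, -1.0], [0.0, -0.001, 0.0, 0.0, 0.0, -0.001, -1.0]]
bin rim [[410.0, 251.0], [265.0, 278.0], [218.0, 112.0], [384.0, 75.0]]
0.85 [19.0, 15.0, 15.0, 23.0]
0.9 [19.0, 15.0, 15.0, 28.0]
0.95 [20.0, 14.0, 14.0, 76.0]
0.98 [23.0, 13.0, 14.0, 76.0]
1.0 [24.0, 13.0, 13.0, 78.0]
1.02 [24.0, 13.0, 14.0, 78.0]
1.05 [48.0, 12.0, 74.0, 79.0]
1.1 [82.0, 53.0, 55.0, 80.0]
1.15 [88.0, 55.0, 54.0, 82.0]
```

Emit:
jog_arm([
  [0,-0.003,0.02,0,0,0,-1],
  [0,-0.003,0.025,0,0,0,-1],
  [0,0,0.025,0,0,0,-1],
  [0,0,0.02,0,0,0,-1],
  [0,0,0.02,0,0,0,-1],
])

```text
time_s: 20.1
ee_pos: [0.4803, -0.3287, 0.1048]
eef_rot: [-3.141, 0.001, -3.142]
force: [1.2, 0.5, -0.4]
grip_width: 0.0116
grip_force: 25.0
```

Emit:
jog_arm([
  [0,0,0.02,0,0,0,-1],
  [0,0,0.01,0,0,0,-1],
  [0,0,0.01,0,0,0,-1],
  [0,0,0.008,0,0,0,-1],
  [0,0,0,0,0,0,-1],
])

```text
time_s: 20.6
ee_pos: [0.4802, -0.3293, 0.0564]
eef_rot: [3.141, -0.0, 3.141]
force: [0.1, -0.6, -0.8]
grip_width: 0.0115
grip_force: 25.0
```

Emit:
jog_arm([
  [0,0,0.003,0,0,0,-1],
  [0,0,0.003,0,0,0,-1],
  [0,0,0.002,0,0,0,-1],
  [0,0,0,0,0,0,-1],
])

```text
time_s: 21.0
ee_pos: [0.4804, -0.3296, 0.0487]
eef_rot: [-3.141, 0.0, 3.141]
force: [0.5, 0.1, -1.0]
grip_width: 0.012
grip_force: 25.0
```

Emit:
jog_arm([
  [0,0,0,0,0,0,-0.2],
  [0,0,0,0,0,0,-0.2],
  [0,0,0,0,0,0,-0.2],
  [0,0,0,0,0,0,-0.2],
  [0,0,0,0,0,0,-0.2],
])

```text
time_s: 21.5
ee_pos: [0.4805, -0.3296, 0.049]
eef_rot: [-3.141, 0.0, 3.141]
force: [-0.1, -0.2, 0.2]
grip_width: 0.0378
grip_force: 0.0
```

Emit:
jog_arm([
  [0,0,-0.01,0,0,0,-0.2],
  [0,0,-0.02,0,0,0,-0.2],
  [0,0,-0.03,0,0,0,-0.2],
  [0,0,-0.03,0,0,0,-0.2],
  [0,0,-0.03,0,0,0,-0.2],
])

```text
time_s: 22.0
ee_pos: [0.4803, -0.3295, 0.171]
eef_rot: [-3.141, 0.001, 3.141]
force: [-0.3, 0.9, -0.5]
grip_width: 0.0378
grip_force: 0.0
```

Emit:
jog_arm([
  [0,0,-0.03,0,0,0,-0.2],
  [0,0,-0.02,0,0,0,-0.2],
  [0,0,0,0,0,0,-0.2],
  [0,0,0,0,0,0,-0.2],
  [0,0,0,0,0,0,-0.2],
])

```text
time_s: 22.5
ee_pos: [0.48, -0.3293, 0.2176]
eef_rot: [3.141, -0.001, 3.141]
force: [-0.3, 1.0, -0.3]
grip_width: 0.0375
grip_force: 0.0
```

Run:
```python
from h import *
B=[.480,-.330,BY]
m=ctrl.camera_model("wrist"); b=ctrl.camera("wrist"); cv2.imwrite("pics/b2.png",b[:,:,::-1]); g=b.min(2)
o=ctrl.get_obs(); print(o['ee_pos'],o['grip_width'],o['grip_force'],o['force'],o['time_s'])
q=proj(m,place(B,[[.09,.08,.095],[.09,-.08,.095],[-.09,-.08,.095],[-.09,.08,.095]])); print("rim",q.round(0).tolist())
c=[.48,-.329,0.]
print("rib expected",proj(m,place(c,[[x,y,.087] for x,y in((-.025,-.006),(.025,-.006),(.025,.006),(-.025,.006))])).round(0).tolist(),"frame",proj(m,place(c,[[x,y,.039] for x,y in((-.054,-.026),(.054,-.026),(.054,.026),(-.054,.026))])).round(0).tolist())
for y in range(60,280,10): print(y,' '.join(f"{int(v)//10:2d}" for v in g[y,210:420:6]))
s=ctrl.camera("scene"); m=ctrl.camera_model("scene"); w=(s.min(2)>150)
q=proj(m,place(B,[[0,0,.05]]))[0].astype(int); n,_,st,ce=cv2.connectedComponentsWithStats(w[150:250,140:240].astype(np.uint8)); print("scene white blobs near bin",q,[(x[:5].tolist(),k.round().tolist()) for x,k in zip(st[1:],ce[1:]) if x[4]>15])
t=ctrl.camera("scene"); cv2.imwrite("pics/end.png",t[:,:,::-1])
```

```text
[ 0.48001088 -0.32927274  0.21764531] 0.03698832477930229 0.0 [ 0.24430161  0.36451641 -0.43752001] 22.55
rim [[410.0, 250.0], [265.0, 278.0], [219.0, 112.0], [384.0, 76.0]]
rib expected [[315.0, 159.0], [315.0, 206.0], [326.0, 206.0], [327.0, 159.0]] frame [[298.0, 128.0], [299.0, 218.0], [342.0, 218.0], [343.0, 128.0]]
60 18 18 19  8  7  7  7  7  6  7  7  7  7  7  7  7  7  7  7  7  7  7  7  7  7  7  7  9  9  9  9  9  9  9  9
70 18 13 11 19  7  7  7  7  7  7  7  7  7  7  7  7  7  7  7  7  7  7  7  7 10 10 10 10 10 10 10  9  9 10 10
80 22  7  7 11  7  7  7  7  7  7  7  7  7  7  8  8  8  8  8  8 10 11 10 10 10 14 17 17 14 10  9  9  9  9  9
90 16  8  6  7  6  7  7  7  7  7  8  7  8  8  8  8 10 11 12 15 13 11 10 10 12 12 11  9  8 15  9  9  9  9  9
100  9  9  9  9  8  7  7  7  7 11 16 17 15 11 10 11 13 13 13 13 13 13 13 13 12 12 12  9  9 17  9  9  9  9  7
110  9  9 15 16 15 11  9  9 11 15 16 17 17 17 17 17 17 18 13 13 13 13 13 13 13 13 12 10  9 13  9  9  9  8  7
120  6  6 14 13 13 13 15 16 17 16 17 17 17 17 17 17 18 18 14 14 14 14 14 14 13 13 13 11 10 10 10 10 10  9  7
130  6  6  6 15 13
[... 1101 characters left out ...]
3 14 16 17 17 15 17 17 18 18 18 18 16 13 12 12 10 19 19 16 11 11 10  9 15 10 10
240  9 10 10  7  7  7  7  7 14 16 16 17 11 10 11 11 12 12 12 12 12 12 12 11  9 16 17 18 18 10 10  9 10 10 10
250  9  9  9  6  7  7  9  9 16 16 16 16  8  9 11 11 11 11 11 11 11 11 11 11  8  8 17 16 16 16 17 16 12 10 10
260  9  9  9  9  9 10 10 16 16 16 16 11  8 10 10 10 11 11 10 11 14 17 16 13  9  8 16 16 16 16 13 10 10 10  9
270  9  9  9  9  8  9 13 16 16 16 16  7  7 16 12 10 10 10 10 10 10 10 10 10 10  7  7 16 16 16 16 10 10 10  9
scene white blobs near bin [191 202] [([38, 0, 8, 6, 32], [41.0, 2.0]), ([33, 37, 40, 36, 755], [53.0, 54.0]), ([95, 66, 5, 8, 28], [97.0, 69.0]), ([88, 73, 9, 27, 113], [93.0, 87.0])]
```

The filter stands upright in the bin where expected (frame at columns 298–343, rows 128–218, so filter_pull is about 0.082 m high), and the gripper is clear.

```bash
python3 -c "
from station import ctrl
print(ctrl.hand_in())"
```

```text
the job is handed in; nothing more can be done
None
```

The job is handed in, but the verdict wasn't returned; by my last camera checks the cover lies flat and dome up in the steel tray, the filter stands upright in the dark bin, and the gripper is clear of both.

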